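# Zero a coffee grinder: feel the burrs touch, then set the scale ring to zero

## Task

This coffee grinder has just been put back together after cleaning, so its scale no longer shows the true zero. Gently turn the slim black adjusting collar clockwise (seen from above) until you can feel the burrs just touch, and leave it resting there without forcing it; then turn the aluminium scale ring right below it until its red zero bar lines up with the white pointer on the collar, without disturbing the collar. Keep off the fixed rings above and below, and leave the cup under the chute and everything else where they are.

Things in the scene. Friction and masses are not known exactly. Their poses are not given: they have to be found in the camera images.
- grinder: Slate-grey and copper coffee grinder, fixed; tower 92 mm wide, 236 mm tall. Origin on the worktop below the vertical axis all its rings share; chute and cup tray on its own -x side. On its top, from below: base ring, scale ring, collar, neck ring with lid, each 3 to 3.5 mm smaller in radius than the one beneath, so both turning rings can be gripped across their diameter from above, at any yaw.
- base_ring: Fixed copper ring under the scale ring, 72 mm across; its top face is 190 mm above the worktop (7 mm above this origin). Not to be touched by the fingers (5 N at most).
- neck_ring: Fixed copper ring over the collar, 52 mm across, 7 mm tall, with a flat black lid 49 mm across and a knob on it; underside (origin) 216 mm and top of the knob 236 mm above the worktop. Not to be touched by the fingers (5 N at most).
- collar: Slim black knurled adjusting collar, 59 mm across, 12.5 mm tall, from 203 to 216 mm above the worktop; origin on the axis at its underside; its own +x points at its white pointer line. Turns about z with a drag of about 0.12 Nm (at a standstill it may act either way) and stays where it is left. The burrs meet 0.4 to 1.35 rad clockwise (seen from above, negative about z) of its start.
- pointer (a point): Point on the collar's rim (29.5 mm from the axis, mid-height of the collar) at the white pointer line, 3 mm wide.
- scale_ring: Slim aluminium scale ring, 66 mm across, 12.5 mm tall, from 190 to 203 mm above the worktop, 30 black graduations 12 degrees apart; origin on the axis at its underside; its own +x points at its red zero bar. Turns by itself about z with about 0.08 Nm of drag and stays where it is left. Its bar starts 0.35 to 1.4 rad clockwise of where the pointer will stop: turn it anticlockwise.
- zero (a point): Point on the scale ring's rim (33 mm from the axis, mid-height of that ring) at the red zero bar, which is 4 mm wide.
- burrs: The hidden burrs inside, driven together by the collar at 20 mm from the axis (10 N between them is 0.2 Nm at the collar). From first touch the collar's resisting torque climbs by about 3.2 Nm per rad; up to 0.45 Nm more than before does no harm. This origin lies on the axis at the collar's underside and does not tell where they meet; nothing visible does.
- cup_b: White espresso cup, 63 x 88 x 51 mm, loose on the tray under the grinder's chute; origin under the centre of its outline, handle included.
- milk_jug: Steel milk jug, 74 x 98 x 88 mm, loose, left of the grinder; a bystander.
- tamper: Coffee tamper with a dark wooden knob, 58 x 58 x 87 mm, loose; a bystander.
- teaspoon: Steel teaspoon, 130 mm long, loose; a bystander.
- spice_b: Small spice jar with a red cap, 45 x 45 x 106 mm, loose; a bystander.
- pepper_mill: Wooden pepper mill, 58 x 58 x 170 mm, loose, right of the grinder; a bystander.
- salt_shaker: Glass salt shaker, 44 x 44 x 90 mm, loose; a bystander.
- lemon: Lemon, 71 x 53 x 51 mm, loose; a bystander.
There are look-alikes about, which are no part of the job. Of the things that look like the grinder, the larger one is meant.

How it is judged:
By the outcome, as a careful person would: the job done as asked, in the order asked, and still so for the second after the job is handed in, with the robot touching nothing.
It also fails if it takes over 53 s, if anything falls off the work surface, if the arm or the gripper's body presses on something with over 40 N, if the wrist force passes 120 N, or if a joint passes its speed limit or range.

## Robot

A 7-joint arm with a two-finger parallel gripper is mounted at the origin on a cart in front of the work surface, level with it; the furniture and walls round the work are solid. World frame = base frame: x ahead of the robot, y to its left, z up, the work surface at z = 0. Lengths are in mm, angles in rad, forces in N, time in s.
With the tool pointing down it reaches from about 400 to 875 mm from the base axis. Payload 4.4 kg.
Tool frame: the origin (TCP) lies midway between the tips of the shut fingers; the grasp point (between the pads) lies ctrl.grip_depth behind it (ctrl.grip_depth is the distance from the TCP to the grasp point, in mm); z points along the fingers, y is the line along which they close (so a half turn about z gives the same grasp; the last joint's range is limited). The gripper opens to 85 mm and grips with 20 to 120 N. Pads are 22 mm wide; open, the fingers measure 114 mm over their backs; the gripper's body (76 mm by 85 mm) begins 54 mm behind the grasp point. The pads swing forward as they close: fully open they stand 13 mm farther back than shut.
Start: joints at [-1.169, 0.628, 0.038, 1.517, -0.027, 0.996, -0.02], TCP at [293.08, 580.191, 231.313] pointing down, gripper open.
Joint ranges: [-3.06, 3.06], [-0.37, 2.12], [-1.25, 1.32], [0.18, 2.47], [-1.1, 4.24], [0.23, 1.98], [-2.94, 2.94]. Speed limits (rad/s): [2.57, 2.57, 3.14, 3.14, 3.14, 3.14, 3.14].

## Interface

Orientations are given as [roll, pitch, yaw] about the fixed x, y, z axes, in that order (R = Rz(yaw) Ry(pitch) Rx(roll)).
In Python, from cell import ctrl gives the robot as it stands.
- The arm moves only by the tool carry_out, never from a script. Its argument "deltas" is one flat list of numbers, 7 for each row, row after row: the turn, a rotation vector about the tool's x, y, z in degrees, then the shift along the tool's x, y, z in m, then the closure, from -1 (fully open) to 1 (shut). In form: [wx, wy, wz, dx, dy, dz, claw, wx, wy, wz, dx, dy, dz, claw, ...]. A call has 1 to 12 rows; each row shifts and turns the commanded pose from where the row before left it, along the tool's axes as they then stand; what a row does not reach is not made up. A row lasts 1/8 s, in which the tool goes at most 62.5 mm and 10.7 degrees, less where a joint would pass 70% of its speed; a pose out of reach is approached as far as the arm can. A call with a gripper value outside its range is refused whole. The fingers move at their own pace and stop on an object; the grip force is fixed at half the most. Time passes only in rows, so rows that do not move let the fingers close. It gives the time, the measured TCP pose, the force, the opening and the grip force at its end, in the units of the state.
- ctrl.read_state(): the state, without advancing time (a new reading comes with each control period).
- ctrl.get_image(name): name is "scene" or "top"; returns the picture (384x512x3 uint8, red, green, blue); there is no depth.
- ctrl.calibration(name): a dict with "mtx" (3x3 intrinsics, pixels), "R" (3x3) and "t" (3): a world point X has camera coordinates R X + t. Camera axes: x right, y down, z forward; pixel columns grow to the right and rows downward; lengths in mm; the calibration is good to about 2 mm. A picture is of the moment at which its call begins. calibration takes no time and is no camera call.
- ctrl.finish_job(): hands the job in; it is judged then, once.
The state is a dict: "clock": time; "qpos": joint angles; "qd": joint speeds; "tau": joint torques, N m; "eef_pos": TCP position; "tool_rot": TCP orientation; "force": force on the tool from outside, world axes, zero at the start; "torque": the same for the moment, N m; "width": finger opening in mm; "gripper_force": force on a finger pad.
Only numpy, scipy, OpenCV 4.12 (cv2) and the standard library are available. Lean on these libraries where they do the work, as an engineer would, in place of code of your own. Each camera call takes 0.05 s, during which the arm holds its last target. There are 200 camera calls.

## Working session

There is one attempt and no reset: what is moved stays moved. The work goes in short steps, Python scripts to look and compute and a tool call to move; the robot and the scene stay as the last step left them, time stands still between calls to the robot, and variables do not carry over. Pictures are saved under pics/ and viewed, at most 10 in all, crops included, and the job is handed in when it is done.

Besides the shell and the picture viewer there is one more tool, called after "Request:" in YAML: its name, and indented under it one key for each argument. carry_out: Moves the arm, as the interface text tells. Its arguments: {"type":"object","properties":{"deltas":{"type":"array"}},"required":["deltas"]}

```bash
mkdir -p pics; python3 - <<'E'
from cell import ctrl
import cv2
for n in("scene","top"):
    im=ctrl.get_image(n); cv2.imwrite(f"pics/{n}0.png",im[:,:,::-1])
    c=ctrl.calibration(n); print(n,c["mtx"].round(1).tolist(),c["R"].round(4).tolist(),c["t"].round(1).tolist())
s=ctrl.read_state(); print(s, ctrl.grip_depth)
E
```

```text
scene [[381.0, 0.0, 260.6], [0.0, 381.0, 193.0], [0.0, 0.0, 1.0]] [[0.5162, -0.8563, -0.017], [-0.6751, -0.3946, -0.6233], [0.5271, 0.3332, -0.7818]] [-200.4, 506.7, 1237.1]
top [[461.5, 0.0, 259.1], [0.0, 461.5, 190.5], [0.0, 0.0, 1.0]] [[0.4155, -0.9096, 0.0051], [-0.7188, -0.3318, -0.611], [0.5574, 0.2502, -0.7916]] [-146.9, 498.2, 1546.1]
{'clock': 0.1, 'qpos': array([-1.16876545,  0.62922836,  0.03845263,  1.51823952, -0.02699526,
        0.99633487, -0.01997673]), 'qd': array([ 9.63141427e-06, -2.78673790e-03,  1.33218264e-03, -5.41520112e-03,
       -3.93252298e-05, -1.19585146e-05,  2.79671740e-04]), 'tau': array([ 3.41502200e-03, -5.64546740e+01,  1.23096116e+00, -1.93978822e+01,
        1.13891126e-02,  5.44729584e-03,  1.65387900e-05]), 'eef_pos': array([292.84601919, 579.67353197, 230.50669579]), 'tool_rot': array([-3.13990086e+00,  2.38834963e-05,  2.67378192e+00]), 'force': array([-0.962865  , -0.05766957, -0.64484099]), 'torque': array([-0.02608679,  0.00603697, -0.02608229]), 'gripper_force': 0.0, 'width': 85.31356943358932} 18.700000000000003
```

View pics/scene0.png

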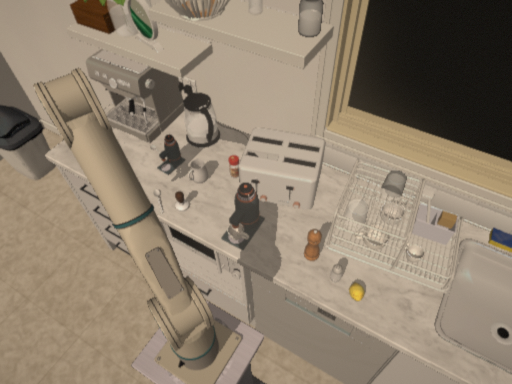

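View pics/top0.png

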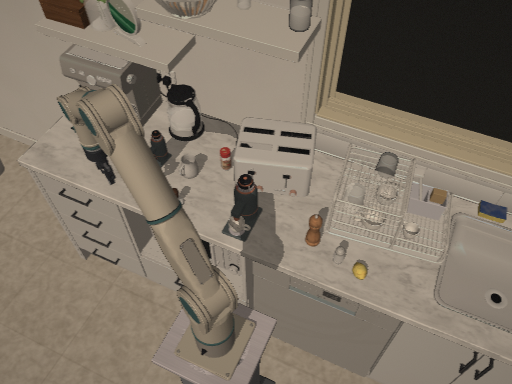

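The larger grinder is at about (246,200) in scene and (245,195) in top, with the toaster behind it. Next I'll enlarge both views.

```bash
python3 - <<'E'
import cv2,numpy as np
a=cv2.imread("pics/scene0.png")[172:247,215:275];b=cv2.imread("pics/top0.png")[165:240,215:275]
f=lambda i:cv2.resize(i,None,fx=6.5,fy=6.5,interpolation=cv2.INTER_CUBIC)
cv2.imwrite("pics/crop0.png",np.hstack([f(a),f(b)]))
E
```

```text
(no output)
```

View pics/crop0.png

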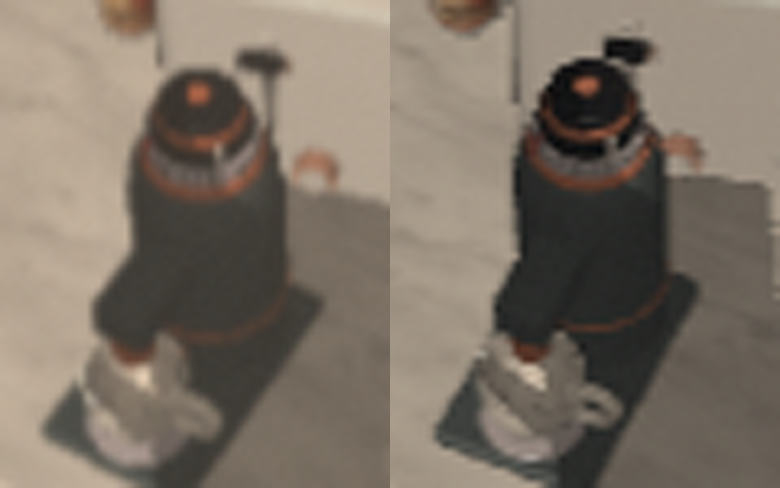

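```bash
cat > h.py <<'E'
from cell import ctrl
import numpy as np
def proj(n,X):
    c=ctrl.calibration(n); p=(np.atleast_2d(X)@c["R"].T+c["t"])@c["mtx"].T
    return p[:,:2]/p[:,2:]
def atz(n,uv,z):
    c=ctrl.calibration(n); o=-c["R"].T@c["t"]; d=c["R"].T@np.linalg.inv(c["mtx"])@np.array([*uv,1.])
    return o+d*(z-o[2])/d[2]
def circ(c,r,z,k=120):
    a=np.linspace(0,2*np.pi,k); return np.c_[c[0]+r*np.cos(a),c[1]+r*np.sin(a),0*a+z]
E
python3 - <<'E'
from h import *
import cv2
k={"scene":(245.0,185.8),"top":(244.5,177.6)}; p={"scene":(248.3,195.4),"top":(248.5,187.1)}
for n in k:
    print(n,atz(n,k[n],234).round(1),atz(n,p[n],209.5).round(1))
C=np.mean([atz(n,k[n],234) for n in k],0)[:2]
out=[]
for n,x0,y0 in(("scene",215,172),("top",215,165)):
    im=cv2.resize(cv2.imread(f"pics/{n}0.png")[y0:y0+46,x0:x0+60],None,fx=6.5*1,fy=6.5,interpolation=cv2.INTER_CUBIC)
    im=cv2.resize(cv2.imread(f"pics/{n}0.png")[y0+3:y0+33,x0+17:x0+47],None,fx=13,fy=13,interpolation=cv2.INTER_CUBIC)
    raw=im.copy()
    for r,z,col in((36,190,(0,255,0)),(33,203,(255,255,0)),(29.5,216,(255,0,255)),(26,223,(0,255,255))):
        q=(proj(n,circ(C,r,z))-[x0+17,y0+3]+.5)*13-.5
        cv2.polylines(im,[q.round().astype(int)],True,col,1)
    out.append(np.vstack([im[:300],raw[:300]]))
cv2.imwrite("pics/fit0.png",np.hstack(out))
E
```

```text
scene [498.3 126.8 234. ] [483.1 104.6 209.5]
top [500.7 126.9 234. ] [484.5 103.5 209.5]
```

View pics/fit0.png

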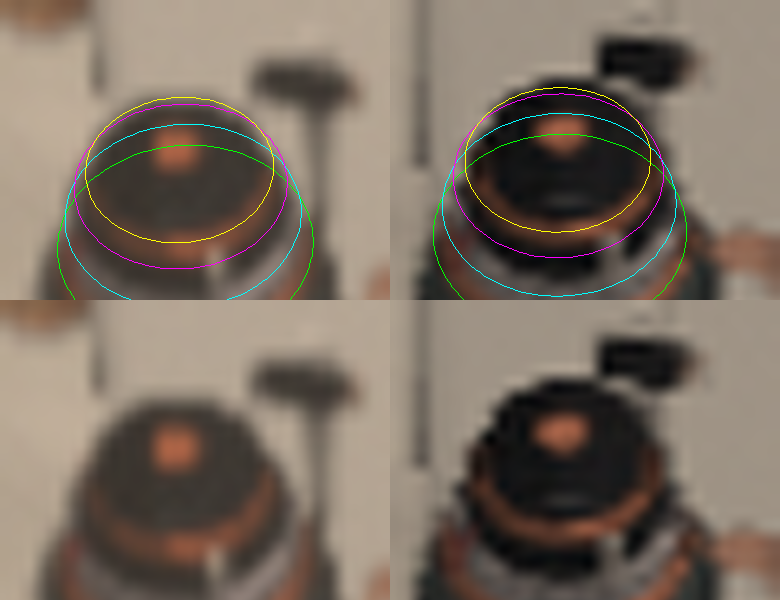

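The neck ring and collar circles agree with the images. There is a dark red patch at the left rim in both views, which may be the zero bar. I'll refine the axis by fitting a rendered model, and check where the toaster is.

```bash
cat > fit.py <<'E'
from h import *
import cv2,sys
from scipy.optimize import minimize
S=8
def render(n,c,org,wh,pa=None,za=None):
    im=np.full((wh*S,wh*S),np.nan,np.float32); lab=np.zeros((wh*S,wh*S),np.uint8)
    q=lambda X:((proj(n,X)-org+.5)*S).round().astype(np.int32)
    def cyl(r,z0,z1,l,lt=None):
        P=np.vstack([q(circ(c,r,z0)),q(circ(c,r,z1))]); cv2.fillConvexPoly(lab,cv2.convexHull(P),l)
        cv2.fillConvexPoly(lab,q(circ(c,r,z1)),lt or l)
    cyl(46,150,183,1);cyl(36,183,190,2);cyl(33,190,203,3);cyl(29.5,203,216,4);cyl(26,216,223,2);
    cv2.fillConvexPoly(lab,q(circ(c,24.5,224)),4)
    return lab
COL=np.array([[0,0,0],[52,50,50],[110,72,58],[125,115,112],[38,34,34]],float) # rgb guess, refit
def cost(n,c,img,org,wh):
    lab=render(n,c,org,wh); A=np.stack([cv2.resize((lab==l).astype(np.float32),(wh,wh),interpolation=cv2.INTER_AREA) for l in range(5)],-1)
    m=A[...,0]<.02; m[int(wh*.85):]=0
    X=A[m][:,1:]; Y=img[m].astype(float); B=np.linalg.lstsq(X,Y,rcond=None)[0]
    bg=A[...,0]>.98; far=0
    r=np.abs(Y-X@B)
    return np.minimum(r,60).mean()
def fit(pics):
    out={}
    for n,f in pics.items():
        img=cv2.imread(f)[:,:,::-1]; c0=np.array([499.5,127]); u=proj(n,[*c0,205])[0]; wh=30; org=(u-wh/2).round().astype(int)
        im=img[org[1]:org[1]+wh,org[0]:org[0]+wh]
        g=[(cost(n,c0+[dx,dy],im,org,wh),dx,dy) for dx in np.arange(-10,10.1,1) for dy in np.arange(-10,10.1,1)]
        g.sort(); out[n]=g[:4]
    return out
if __name__=="__main__":
    for k,v in fit({"scene":"pics/scene0.png","top":"pics/top0.png"}).items(): print(k,np.round(v,2).tolist())
E
python3 fit.py; python3 - <<'E'
from h import *
print("toaster bottom corner z0",atz("scene",(298,207),0).round(),"top",atz("top",(305,195),0).round())
for z in(170,190,210): print(z,[atz("scene",p,z).round()[:2].tolist() for p in((240,172),(312,186),(326,141))],[atz("top",p,z).round()[:2].tolist() for p in((236,158),(311,166))])
E
```

```text
toaster bottom corner z0 [671. -11.   0.] top [692. -55.   0.]
170 [[591.0, 213.0], [668.0, -61.0], [916.0, -3.0]] [[623.0, 224.0], [708.0, -58.0]]
190 [[576.0, 202.0], [652.0, -67.0], [896.0, -10.0]] [[607.0, 216.0], [691.0, -63.0]]
210 [[562.0, 191.0], [637.0, -72.0], [875.0, -17.0]] [[592.0, 207.0], [674.0, -67.0]]Traceback (most recent call last):
  File "fit.py", line 31, in <module>
    for k,v in fit({"scene":"pics/scene0.png","top":"pics/top0.png"}).items(): print(k,np.round(v,2).tolist())
               ~~~^^^^^^^^^^^^^^^^^^^^^^^^^^^^^^^^^^^^^^^^^^^^^^^^^^^
  File "fit.py", line 27, in fit
    g=[(cost(n,c0+[dx,dy],im,org,wh),dx,dy) for dx in np.arange(-10,10.1,1) for dy in np.arange(-10,10.1,1)]
        ~~~~^^^^^^^^^^^^^^^^^^^^^^^^
  File "fit.py", line 16, in cost
    lab=render(n,c,org,wh); A=np.stack([cv2.resize((lab==l).astype(np.float32),(wh,wh),interpolation=cv2.INTER_AREA) for l in range(5)],-1)
  File "fit.py", line 11, in render
    cyl(46,150,183,1);cyl(36,183,190,2);cyl(33,190,203,3);cyl(29.5,203,216,4);cyl(26,216,223,2);
                                        ~~~^^^^^^^^^^^^^^
  File "fit.py", line 10, in cyl
    cv2.fillConvexPoly(lab,q(circ(c,r,z1)),lt or l)
                           ~^^^^^^^^^^^^^^
  File "fit.py", line 7, in <lambda>
    q=lambda X:((proj(n,X)-org+.5)*S).round().astype(np.int32)
                 ~~~~^^^^^
  File "h.py", line 4, in proj
    c=ctrl.calibration(n); p=(np.atleast_2d(X)@c["R"].T+c["t"])@c["mtx"].T
ValueError: time passes only in moves, steps and waits
```

```bash
sed -i 's/^import numpy as np/import numpy as np, functools\ncal=functools.lru_cache(None)(lambda n: ctrl.calibration(n))/; s/c=ctrl.calibration(n)/c=cal(n)/' h.py; python3 fit.py
```

```text
scene [[13.85, -3.0, -1.0], [13.85, -2.0, -1.0], [14.0, -1.0, 1.0], [14.01, -2.0, 0.0]]
top [[16.14, 3.0, -1.0], [16.18, 2.0, -1.0], [16.68, 2.0, -2.0], [16.88, 2.0, 0.0]]
```

The two-camera fit puts the axis at about (499.4, 126.4), consistent with the knob. The toaster front is more than 100 mm away. I'll raise the tool and move over the grinder.

Request:
carry_out:
  deltas: [0,0,0,0,0,-0.055,-1,0,0,0,-0.0354,-0.0283,0,-1,0,0,0,-0.0354,-0.0283,0,-1,0,0,0,-0.0354,-0.0283,0,-1,0,0,0,-0.0354,-0.0283,0,-1,0,0,0,-0.0354,-0.0283,0,-1,0,0,0,-0.0354,-0.0283,0,-1,0,0,0,-0.0354,-0.0283,0,-1,0,0,0,-0.0354,-0.0283,0,-1,0,0,0,-0.0354,-0.0283,0,-1,0,0,0,-0.0354,-0.0283,0,-1,0,0,0,-0.0354,-0.0283,0,-1]

```text
clock: 1.6
eef_pos: [500.5, 125.3, 286.1]
tool_rot: [-3.141, -0.0, 2.674]
force: [1.0, 0.4, -0.1]
width: 85.0
gripper_force: 0.0
```

Request:
carry_out:
  deltas: [0,0,0,0.0014,0.0006,0.03,-1,0,0,0,0,0,0.03,-1,0,0,0,0,0,0.022,-1,0,0,0,0,0,0,-1,0,0,0,0,0,0,-1]

```text
clock: 2.22
eef_pos: [499.7, 128.0, 204.9]
tool_rot: [3.141, 0.001, 2.674]
force: [1.3, 0.1, 0.2]
width: 85.4
gripper_force: 0.0
```

```bash
cat > look.py <<'E'
from h import *
import cv2,sys
k=sys.argv[1]; o=[]
for n in("scene","top"):
    i=ctrl.get_image(n)[:,:,::-1]; cv2.imwrite(f"pics/{n}{k}.png",i)
    u=proj(n,[499.5,126.5,205])[0].round().astype(int)
    o.append(cv2.resize(i[u[1]-22:u[1]+23,u[0]-20:u[0]+20],None,fx=10,fy=10,interpolation=cv2.INTER_CUBIC))
cv2.imwrite(f"pics/look{k}.png",np.hstack(o))
s=ctrl.read_state(); print({a:np.round(s[a],3).tolist() for a in("clock","qpos","eef_pos","tool_rot","force","torque","width","gripper_force")})
E
python3 look.py 1
```

```text
{'clock': 2.325, 'qpos': [-0.383, 0.474, 0.111, 1.921, -0.074, 0.749, 0.874], 'eef_pos': [500.016, 128.084, 205.294], 'tool_rot': [3.14, 0.001, 2.674], 'force': [1.294, 0.769, -0.418], 'torque': [0.028, 0.028, 0.027], 'width': 85.45, 'gripper_force': 0.0}
```

View pics/look1.png

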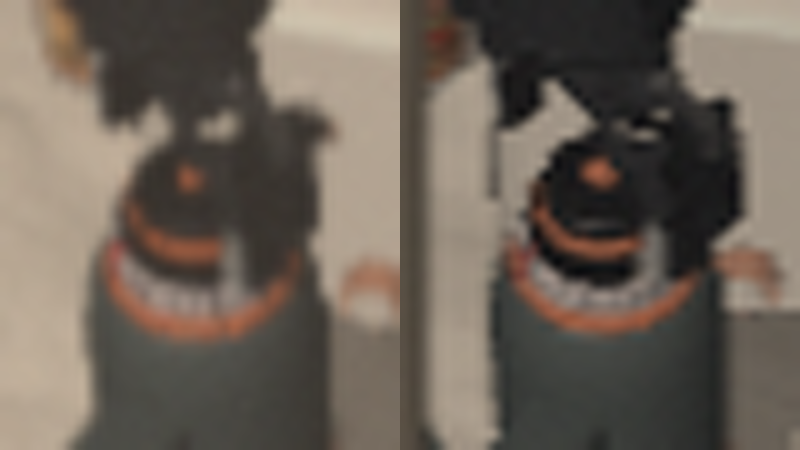

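The zero bar shows red at the left of the scale ring, at (115,258) in the scene half and (520,265) in the top half. The open fingers straddle the collar. I'll go down 4 mm and close.

Request:
carry_out:
  deltas: [0,0,0,-0.0003,-0.0015,0.004,-1,0,0,0,0,0,0,1,0,0,0,0,0,0,1,0,0,0,0,0,0,1,0,0,0,0,0,0,1,0,0,0,0,0,0,1]

```text
clock: 3.08
eef_pos: [498.2, 125.2, 201.0]
tool_rot: [-3.14, -0.001, 2.673]
force: [-3.6, -3.5, 7.2]
width: 56.4
gripper_force: 62.3
```

```bash
python3 -c "
from h import *
s=ctrl.read_state(); print({a:np.round(s[a],3).tolist() for a in('clock','eef_pos','tool_rot','force','torque','width','gripper_force')})"
```

```text
{'clock': 3.075, 'eef_pos': [498.161, 125.151, 201.027], 'tool_rot': [-3.14, -0.001, 2.673], 'force': [-3.577, -3.538, 7.214], 'torque': [-0.786, 0.745, 0.006], 'width': 56.367, 'gripper_force': 62.258}
```

Gripped, with small lateral forces. I'll turn clockwise to well short of the earliest touch, then read the drag.

Request:
carry_out:
  deltas: [0,0,4,0,0,0,1,0,0,4,0,0,0,1,0,0,4,0,0,0,1,0,0,4,0,0,0,1]

```text
clock: 3.58
eef_pos: [498.4, 125.5, 201.0]
tool_rot: [-3.14, 0.0, 2.392]
force: [-2.5, -2.2, 6.8]
width: 56.4
gripper_force: 62.3
```

```bash
cat > st.py <<'E'
from h import *
s=ctrl.read_state(); print({a:np.round(s[a],3).tolist() for a in('clock','eef_pos','tool_rot','force','torque','width','qpos')})
E
python3 st.py
```

```text
{'clock': 3.575, 'eef_pos': [498.36, 125.455, 201.033], 'tool_rot': [-3.14, 0.0, 2.392], 'force': [-2.461, -2.162, 6.792], 'torque': [-0.604, 0.639, 0.124], 'width': 56.388, 'qpos': [-0.435, 0.482, 0.192, 1.93, -0.13, 0.742, 0.654]}
```

Torque about z is 0.124 Nm, which is the collar drag alone. I'll carry on in small steps.

Request:
carry_out:
  deltas: [0,0,3,0,0,0,1,0,0,3,0,0,0,1,0,0,2,0,0,0,1]

```text
clock: 3.95
eef_pos: [498.5, 125.6, 201.0]
tool_rot: [-3.141, 0.0, 2.254]
force: [-1.7, -1.4, 6.9]
width: 57.0
gripper_force: 62.3
```

```bash
python3 st.py
```

```text
{'clock': 3.95, 'eef_pos': [498.527, 125.601, 201.049], 'tool_rot': [-3.141, 0.0, 2.254], 'force': [-1.702, -1.438, 6.917], 'torque': [-0.614, 0.642, 0.148], 'width': 56.958, 'qpos': [-0.462, 0.486, 0.232, 1.931, -0.158, 0.743, 0.544]}
```

Request:
carry_out:
  deltas: [0,0,2,0,0,0,1,0,0,2,0,0,0,1]

```text
clock: 4.2
eef_pos: [498.5, 125.6, 201.0]
tool_rot: [-3.141, 0.0, 2.184]
force: [-2.1, -1.4, 6.2]
width: 56.8
gripper_force: 62.3
```

```bash
sed -i "s/'eef_pos',//;s/,'qpos'//" st.py; python3 st.py
```

```text
{'clock': 4.2, 'tool_rot': [-3.141, 0.0, 2.184], 'force': [-2.105, -1.377, 6.185], 'torque': [-0.524, 0.589, 0.11], 'width': 56.834}
```

Request:
carry_out:
  deltas: [0,0,2,0,0,0,1,0,0,2.5,0,0,0,1]

```text
clock: 4.45
eef_pos: [498.6, 125.7, 201.1]
tool_rot: [-3.141, 0.0, 2.105]
force: [-1.2, -1.1, 6.6]
width: 56.5
gripper_force: 62.3
```

```bash
python3 st.py
```

```text
{'clock': 4.45, 'tool_rot': [-3.141, 0.0, 2.105], 'force': [-1.172, -1.084, 6.591], 'torque': [-0.51, 0.615, 0.146], 'width': 56.506}
```

Request:
carry_out:
  deltas: [0,0,2,0,0,0,1,0,0,2.5,0,0,0,1]

```text
clock: 4.7
eef_pos: [498.7, 125.7, 201.0]
tool_rot: [-3.141, 0.0, 2.027]
force: [-1.8, -1.1, 5.4]
width: 56.4
gripper_force: 62.2
```

```bash
python3 st.py
```

```text
{'clock': 4.7, 'tool_rot': [-3.141, 0.0, 2.027], 'force': [-1.85, -1.132, 5.442], 'torque': [-0.53, 0.518, 0.168], 'width': 56.438}
```

Request:
carry_out:
  deltas: [0,0,1.5,0,0,0,1,0,0,1.5,0,0,0,1]

```text
clock: 4.95
eef_pos: [498.8, 125.8, 201.0]
tool_rot: [-3.141, 0.0, 1.975]
force: [-1.5, -1.8, 5.6]
width: 56.6
gripper_force: 62.2
```

```bash
python3 st.py
```

```text
{'clock': 4.95, 'tool_rot': [-3.141, 0.0, 1.975], 'force': [-1.54, -1.758, 5.555], 'torque': [-0.5, 0.536, 0.114], 'width': 56.633}
```

Request:
carry_out:
  deltas: [0,0,2,0,0,0,1,0,0,2.5,0,0,0,1]

```text
clock: 5.2
eef_pos: [498.9, 125.8, 201.1]
tool_rot: [-3.142, 0.0, 1.896]
force: [-0.9, -1.8, 6.2]
width: 56.5
gripper_force: 62.2
```

```bash
python3 st.py
```

```text
{'clock': 5.2, 'tool_rot': [-3.142, 0.0, 1.896], 'force': [-0.912, -1.801, 6.152], 'torque': [-0.416, 0.556, 0.109], 'width': 56.454}
```

Request:
carry_out:
  deltas: [0,0,2,0,0,0,1,0,0,2.5,0,0,0,1]

```text
clock: 5.45
eef_pos: [499.0, 125.8, 201.1]
tool_rot: [3.141, 0.0, 1.817]
force: [-0.5, -1.1, 6.3]
width: 56.5
gripper_force: 62.3
```

```bash
python3 st.py
```

```text
{'clock': 5.45, 'tool_rot': [3.141, 0.0, 1.817], 'force': [-0.492, -1.131, 6.294], 'torque': [-0.482, 0.502, 0.094], 'width': 56.491}
```

Request:
carry_out:
  deltas: [0,0,2,0,0,0,1,0,0,2.5,0,0,0,1]

```text
clock: 5.7
eef_pos: [499.1, 125.9, 201.1]
tool_rot: [3.141, 0.0, 1.739]
force: [-1.0, -1.5, 4.9]
width: 56.2
gripper_force: 62.3
```

```bash
python3 st.py
```

```text
{'clock': 5.7, 'tool_rot': [3.141, 0.0, 1.739], 'force': [-1.03, -1.474, 4.855], 'torque': [-0.446, 0.43, 0.181], 'width': 56.235}
```

Request:
carry_out:
  deltas: [0,0,1,0,0,0,1,0,0,1,0,0,0,1]

```text
clock: 5.95
eef_pos: [499.1, 125.8, 201.1]
tool_rot: [3.141, 0.0, 1.705]
force: [-0.9, -1.9, 5.7]
width: 56.6
gripper_force: 62.3
```

```bash
python3 st.py
```

```text
{'clock': 5.95, 'tool_rot': [3.141, 0.0, 1.705], 'force': [-0.852, -1.865, 5.692], 'torque': [-0.407, 0.447, 0.136], 'width': 56.566}
```

Request:
carry_out:
  deltas: [0,0,2,0,0,0,1,0,0,2,0,0,0,1]

```text
clock: 6.2
eef_pos: [499.2, 125.9, 201.1]
tool_rot: [3.141, 0.0, 1.634]
force: [-0.2, -0.8, 5.9]
width: 56.7
gripper_force: 62.4
```

```bash
python3 st.py
```

```text
{'clock': 6.2, 'tool_rot': [3.141, 0.0, 1.634], 'force': [-0.16, -0.799, 5.855], 'torque': [-0.38, 0.408, 0.117], 'width': 56.697}
```

Turned 1.04 rad so far, with no touch.

Request:
carry_out:
  deltas: [0,0,2,0,0,0,1,0,0,2,0,0,0,1]

```text
clock: 6.45
eef_pos: [499.3, 125.9, 201.1]
tool_rot: [3.141, 0.0, 1.565]
force: [-0.7, -2.2, 5.6]
width: 56.4
gripper_force: 62.4
```

```bash
python3 st.py
```

```text
{'clock': 6.45, 'tool_rot': [3.141, 0.0, 1.565], 'force': [-0.684, -2.229, 5.595], 'torque': [-0.373, 0.373, 0.065], 'width': 56.403}
```

Request:
carry_out:
  deltas: [0,0,2,0,0,0,1,0,0,2,0,0,0,1]

```text
clock: 6.7
eef_pos: [499.4, 125.9, 201.1]
tool_rot: [3.14, 0.0, 1.495]
force: [0.5, -1.1, 5.4]
width: 56.4
gripper_force: 62.4
```

```bash
python3 st.py
```

```text
{'clock': 6.7, 'tool_rot': [3.14, 0.0, 1.495], 'force': [0.463, -1.109, 5.443], 'torque': [-0.337, 0.302, 0.108], 'width': 56.42}
```

Request:
carry_out:
  deltas: [0,0,2,0,0,0,1,0,0,2,0,0,0,1]

```text
clock: 6.95
eef_pos: [499.4, 125.8, 201.1]
tool_rot: [3.14, 0.0, 1.425]
force: [-0.2, -1.6, 5.3]
width: 56.5
gripper_force: 62.5
```

```bash
python3 st.py
```

```text
{'clock': 6.95, 'tool_rot': [3.14, 0.0, 1.425], 'force': [-0.217, -1.628, 5.261], 'torque': [-0.377, 0.212, 0.27], 'width': 56.55}
```

The torque has jumped to 0.27. I'll confirm with a zero-motion row, then one more 0.5° step.

Request:
carry_out:
  deltas: [0,0,0.5,0,0,0,1,0,0,0,0,0,0,1]

```text
clock: 7.2
eef_pos: [499.4, 125.8, 201.1]
tool_rot: [3.14, 0.0, 1.417]
force: [-0.4, -2.1, 5.6]
width: 56.7
gripper_force: 62.5
```

```bash
python3 st.py; python3 look.py 2
```

```text
{'clock': 7.2, 'tool_rot': [3.14, 0.0, 1.417], 'force': [-0.358, -2.111, 5.61], 'torque': [-0.375, 0.256, 0.134], 'width': 56.741}
{'clock': 7.3, 'qpos': [-0.625, 0.517, 0.476, 1.935, -0.331, 0.766, -0.114], 'eef_pos': [499.424, 125.824, 201.05], 'tool_rot': [3.14, 0.0, 1.417], 'force': [0.187, -2.35, 5.599], 'torque': [-0.358, 0.273, 0.156], 'width': 56.4, 'gripper_force': 62.467}
```

Request:
carry_out:
  deltas: [0,0,1.5,0,0,0,1]

```text
clock: 7.42
eef_pos: [499.5, 125.8, 201.1]
tool_rot: [3.14, 0.0, 1.391]
force: [-0.7, -2.7, 5.7]
width: 56.5
gripper_force: 62.6
```

```bash
python3 st.py
```

```text
{'clock': 7.425, 'tool_rot': [3.14, 0.0, 1.391], 'force': [-0.661, -2.702, 5.687], 'torque': [-0.379, 0.31, 0.394], 'width': 56.455}
```

Slope matches 3.2 Nm/rad, so first touch is at yaw ≈ 1.474. Left here the burrs would spring back, so I'll ease off 3° to a light touch that the drag can hold, then release.

Request:
carry_out:
  deltas: [0,0,-1.5,0,0,0,1,0,0,-1.5,0,0,0,1,0,0,0,0,0,0,1]

```text
clock: 7.8
eef_pos: [499.4, 125.8, 201.0]
tool_rot: [3.14, 0.0, 1.443]
force: [0.8, -1.7, 5.6]
width: 56.4
gripper_force: 62.6
```

```bash
python3 st.py
```

```text
{'clock': 7.8, 'tool_rot': [3.14, 0.0, 1.443], 'force': [0.777, -1.736, 5.582], 'torque': [-0.371, 0.332, 0.245], 'width': 56.363}
```

```bash
for i in 1 2 3 4 5; do python3 -c "
from h import *
ctrl.get_image('top')
s=ctrl.read_state(); print(s['clock'],s['torque'].round(3),s['tool_rot'][2].round(4),s['tau'][6].round(3),s['qd'][6].round(4))"; done
```

```text
7.85 [-0.432  0.304  0.242] 1.4434 -0.228 -0.0015
7.9 [-0.396  0.294  0.192] 1.4434 -0.233 0.0033
7.95 [-0.351  0.364  0.226] 1.4433 -0.232 0.0005
8.0 [-0.405  0.292  0.236] 1.4434 -0.231 0.0008
8.05 [-0.337  0.352  0.258] 1.4434 -0.231 -0.0006
```

Request:
carry_out:
  deltas: [0,0,-0.4,0,0,0,1]

```text
clock: 8.18
eef_pos: [499.4, 125.8, 201.1]
tool_rot: [3.14, 0.0, 1.45]
force: [0.1, -2.3, 5.1]
width: 56.0
gripper_force: 62.6
```

```bash
sed -i "s/'width')/'width','tau','qpos')/" st.py; python3 st.py
```

```text
{'clock': 8.175, 'tool_rot': [3.14, 0.0, 1.45], 'force': [0.069, -2.321, 5.098], 'torque': [-0.397, 0.347, 0.033], 'width': 55.969, 'tau': [-1.022, -40.829, 4.033, -14.446, -0.411, -0.328, -0.026], 'qpos': [-0.618, 0.515, 0.466, 1.934, -0.325, 0.765, -0.089]}
```

Residual torque is near zero with a light burr contact. Releasing, lifting clear and looking.

Request:
carry_out:
  deltas: [0,0,0,0,0,0,-1,0,0,0,0,0,0,-1,0,0,0,0,0,0,-1,0,0,0,0,0,0,-1,0,0,0,0,0,-0.03,-1,0,0,0,0,0,-0.05,-1,0,0,0,0,0,-0.05,-1,0,0,0,0,0,-0.05,-1,0,0,0,0,0,0,-1]

```text
clock: 9.3
eef_pos: [501.0, 126.5, 384.1]
tool_rot: [3.134, -0.004, 1.45]
force: [0.5, 0.2, -1.3]
width: 85.3
gripper_force: 0.0
```

```bash
python3 look.py 3; python3 - <<'E'
from h import *
for k,pts in {"scene":(115,258),"top":(120,265)}.items():
    u=proj(k,[499.5,126.5,205])[0].round(); px=u-[20,22]+np.array(pts)/10-.5
    P=atz(k,px,196.5); d=P[:2]-[499.4,126.2]; print(k,px,P.round(1),np.hypot(*d).round(1),np.degrees(np.arctan2(d[1],d[0])).round(1))
for a in range(-240,-120,10):
  print(a,[ (((proj(k,[499.4+r*np.cos(np.radians(a)),126.2+r*np.sin(np.radians(a)),z])[0]-proj(k,[499.5,126.5,205])[0].round()+[20,22]+.5)*10).round()).tolist() for k in("scene","top") for r,z in((33,196.5),(29.5,209.5))])
E
```

```text
{'clock': 9.4, 'qpos': [-0.708, 0.322, 0.563, 1.674, -0.183, 1.198, -0.222], 'eef_pos': [498.621, 126.568, 380.237], 'tool_rot': [-3.142, -0.001, 1.45], 'force': [0.04, -0.373, -0.246], 'torque': [-0.021, -0.028, -0.032], 'width': 85.323, 'gripper_force': 0.0}
scene [237.  194.3] [475.1 148.7 196.5] 33.1 137.2
top [236.5 187. ] [475.6 148.2 196.5] 32.4 137.3
-240 [[113.0, 237.0], [120.0, 214.0], [113.0, 245.0], [121.0, 222.0]]
-230 [[113.0, 249.0], [121.0, 226.0], [115.0, 257.0], [123.0, 233.0]]
-220 [[117.0, 261.0], [123.0, 236.0], [120.0, 269.0], [128.0, 243.0]]
-210 [[122.0, 273.0], [129.0, 246.0], [128.0, 279.0], [135.0, 253.0]]
-200 [[131.0, 283.0], [136.0, 256.0], [138.0, 289.0], [143.0, 261.0]]
-190 [[141.0, 292.0], [146.0, 264.0], [149.0, 297.0], [154.0, 269.0]]
-180 [[154.0, 299.0], [157.0, 270.0], [163.0, 303.0], [166.0, 274.0]]
-170 [[168.0, 304.0], [170.0, 275.0], [178.0, 307.0], [179.0, 278.0]]
-160 [[183.0, 308.0], [184.0, 278.0], [193.0, 309.0], [193.0, 280.0]]
-150 [[199.0, 309.0], [198.0, 279.0], [209.0, 309.0], [208.0, 280.0]]
-140 [[215.0, 308.0], [212.0, 278.0], [225.0, 307.0], [222.0, 278.0]]
-130 [[231.0, 305.0], [226.0, 275.0], [240.0, 303.0], [235.0, 274.0]]
```

View pics/look3.png

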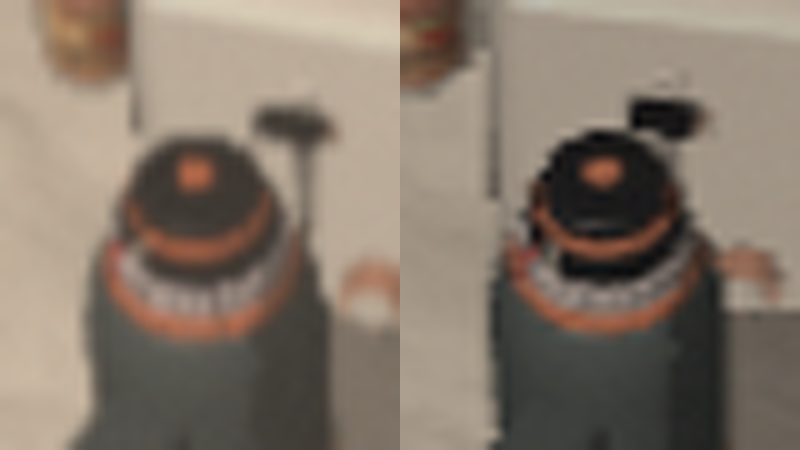

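The bar is red at top-half (522,265); the pointer seems to be near (537,245). I'll unwrap both rims by angle to measure them numerically.

```bash
cat > unw.py <<'E'
from h import *
import cv2,sys
CEN={"scene":(497.3,126.2),"top":(502,126)}
def prof(n,f,r,zs,ang):
    im=cv2.imread(f).astype(np.float32); a=np.radians(ang); c=CEN[n]; o=0
    for z in zs:
        q=proj(n,np.c_[c[0]+r*np.cos(a),c[1]+r*np.sin(a),0*a+z]).astype(np.float32)
        o=o+cv2.remap(im,q[:,0],q[:,1],cv2.INTER_LINEAR)[:,0]
    return o/len(zs)
if __name__=="__main__":
    ang=np.arange(-244,-80,4.)
    print("ang  ",ang.astype(int).tolist())
    for k in sys.argv[1:]:
        for n in CEN:
            p=prof(n,f"pics/{n}{k}.png",29.5,(207,209.5,212),ang); s=prof(n,f"pics/{n}{k}.png",33,(194,196.5,199),ang)
            print(k,n,"collar",p.mean(1).astype(int).tolist()); print(k,n,"red   ",(s[:,2]-s[:,1]).astype(int).tolist())
E
python3 unw.py 0 3
```

```text
ang   [-244, -240, -236, -232, -228, -224, -220, -216, -212, -208, -204, -200, -196, -192, -188, -184, -180, -176, -172, -168, -164, -160, -156, -152, -148, -144, -140, -136, -132, -128, -124, -120, -116, -112, -108, -104, -100, -96, -92, -88, -84]
0 scene collar [99, 97, 96, 92, 86, 79, 73, 70, 69, 69, 69, 69, 69, 69, 70, 68, 65, 65, 66, 66, 65, 65, 64, 64, 64, 63, 63, 64, 81, 98, 97, 92, 85, 76, 77, 75, 78, 80, 77, 78, 76]
0 scene red    [14, 17, 20, 23, 25, 26, 26, 27, 25, 23, 22, 21, 20, 20, 19, 17, 17, 17, 18, 17, 18, 19, 19, 18, 18, 18, 16, 16, 15, 17, 20, 25, 26, 24, 22, 21, 23, 26, 24, 24, 24]
0 top collar [70, 57, 56, 58, 57, 51, 42, 35, 34, 31, 27, 26, 25, 21, 22, 20, 20, 19, 20, 21, 22, 22, 20, 20, 20, 20, 21, 44, 66, 77, 79, 55, 28, 33, 31, 39, 47, 47, 43, 42, 42]
0 top red    [11, 14, 18, 23, 27, 29, 30, 26, 19, 12, 10, 10, 9, 9, 8, 9, 9, 8, 7, 7, 8, 8, 9, 8, 8, 8, 8, 7, 8, 10, 11, 11, 12, 13, 15, 15, 20, 21, 18, 18, 19]
3 scene collar [112, 113, 114, 112, 107, 100, 96, 97, 104, 117, 127, 133, 129, 117, 106, 99, 91, 90, 90, 90, 89, 88, 85, 82, 79, 76, 75, 75, 82, 83, 77, 74, 76, 76, 81, 81, 75, 72, 70, 72, 73]
3 scene red    [19, 27, 35, 42, 46, 48, 48, 50, 46, 42, 39, 38, 37, 35, 34, 32, 32, 31, 32, 32, 32, 31, 30, 30, 30, 30, 28, 26, 24, 25, 25, 27, 27, 24, 21, 20, 19, 18, 17, 17, 19]
3 top collar [88, 85, 92, 95, 90, 75, 59, 49, 56, 67, 75, 84, 90, 87, 58, 30, 29, 26, 29, 32, 31, 31, 29, 28, 28, 27, 26, 23, 23, 28, 29, 32, 32, 36, 33, 35, 42, 43, 41, 41, 42]
3 top red    [17, 23, 30, 38, 45, 50, 49, 42, 31, 21, 18, 19, 16, 16, 14, 14, 14, 13, 12, 12, 13, 14, 15, 15, 14, 14, 13, 10, 12, 12, 12, 10, 12, 11, 11, 11, 14, 16, 14, 14, 14]
```

Pointer at -127° before and -199° now, which matches the hand's turn, so there was no slip. The bar is at about -221°, so the scale needs roughly 23° anticlockwise. I'll turn the hand back so the fingers leave the pointer in view, then go down to the scale ring.

Request:
carry_out:
  deltas: [0,0,-8.4,0,0,0,-1,0,0,-8.4,0,0,0,-1,0,0,-8.4,0,0,0,-1,0,0,-8.4,0,0,0,-1,0,0,-8.4,0,0,0.03,-1,0,0,-8.4,0,0,0.03,-1,0,0,-8.4,0,0,0.03,-1,0,0,-8.4,-0.001,-0.0006,0.03,-1,0,0,0,0,0,0,-1,0,0,0,0,0,0,-1]

```text
clock: 10.65
eef_pos: [499.5, 125.3, 260.5]
tool_rot: [-3.141, -0.0, 2.62]
force: [0.3, -0.1, 0.3]
width: 85.2
gripper_force: 0.0
```

```bash
python3 -c "
from h import *
s=ctrl.read_state(); print(s['eef_pos'],s['tool_rot'],s['qpos'])"
```

```text
[499.46657331 125.25464279 260.47972024] [-3.14137536e+00 -7.33915244e-05  2.62049511e+00] [-0.49165205  0.41031001  0.2704758   1.85837063 -0.13732765  0.89112036
  0.89369433]
```

Request:
carry_out:
  deltas: [0,0,0,0,0,0.025,-1,0,0,0,0,0,0.025,-1,0,0,0,0,0,0.02,-1,0,0,0,0,0,0,-1,0,0,0,0,0,0,1,0,0,0,0,0,0,1,0,0,0,0,0,0,1,0,0,0,0,0,0,1,0,0,0,0,0,0,1]

```text
clock: 11.78
eef_pos: [499.6, 124.5, 192.4]
tool_rot: [3.141, 0.001, 2.622]
force: [-2.3, -2.0, 8.4]
width: 62.4
gripper_force: 63.1
```

```bash
python3 st.py; python3 look.py 4; python3 unw.py 4
```

```text
{'clock': 11.775, 'tool_rot': [3.141, 0.001, 2.622], 'force': [-2.329, -2.017, 8.434], 'torque': [-0.575, 0.729, -0.006], 'width': 62.394, 'tau': [-0.863, -40.493, 1.826, -15.29, -0.503, -1.219, 0.002], 'qpos': [-0.467, 0.499, 0.243, 1.94, -0.175, 0.721, 0.931]}
{'clock': 11.875, 'qpos': [-0.467, 0.499, 0.243, 1.94, -0.175, 0.721, 0.931], 'eef_pos': [499.575, 124.532, 192.365], 'tool_rot': [3.141, 0.001, 2.622], 'force': [-2.342, -2.312, 8.508], 'torque': [-0.564, 0.775, -0.004], 'width': 62.466, 'gripper_force': 63.117}
ang   [-244, -240, -236, -232, -228, -224, -220, -216, -212, -208, -204, -200, -196, -192, -188, -184, -180, -176, -172, -168, -164, -160, -156, -152, -148, -144, -140, -136, -132, -128, -124, -120, -116, -112, -108, -104, -100, -96, -92, -88, -84]
4 scene collar [107, 108, 109, 107, 102, 95, 90, 91, 98, 111, 121, 127, 123, 111, 102, 94, 86, 85, 84, 84, 84, 82, 80, 78, 76, 73, 78, 88, 96, 99, 81, 65, 57, 52, 51, 50, 51, 52, 52, 52, 51]
4 scene red    [18, 25, 33, 40, 45, 46, 47, 49, 45, 40, 37, 36, 35, 34, 32, 30, 31, 30, 30, 30, 31, 30, 29, 30, 30, 29, 26, 23, 20, 21, 20, 20, 21, 21, 15, 11, 10, 10, 10, 13, 13]
4 top collar [87, 84, 90, 94, 90, 76, 61, 52, 58, 68, 74, 83, 90, 87, 58, 31, 29, 24, 28, 32, 31, 30, 29, 28, 28, 37, 49, 68, 84, 86, 80, 55, 31, 27, 25, 24, 23, 23, 23, 23, 23]
4 top red    [17, 23, 31, 39, 46, 50, 48, 42, 30, 21, 18, 19, 16, 16, 14, 14, 14, 13, 13, 13, 13, 14, 15, 14, 12, 13, 11, 8, 8, 7, 5, 2, 1, 1, 1, 1, 4, 6, 6, 4, 2]
```

The scale ring is gripped and the collar hasn't moved. Turning anticlockwise 18°, then measuring again.

Request:
carry_out:
  deltas: [0,0,-3,0,0,0,1,0,0,-4,0,0,0,1,0,0,-4,0,0,0,1,0,0,-4,0,0,0,1,0,0,-3,0,0,0,1,0,0,0,0,0,0,1]

```text
clock: 12.62
eef_pos: [499.6, 124.6, 192.4]
tool_rot: [3.141, 0.001, 2.937]
force: [-3.5, -1.9, 8.2]
width: 62.3
gripper_force: 63.3
```

```bash
python3 st.py; python3 look.py 5; sed -i 's/arange(-244,-80,4.)/arange(-230,-170,2.)/' unw.py; python3 unw.py 5
```

```text
{'clock': 12.625, 'tool_rot': [3.141, 0.001, 2.937], 'force': [-3.54, -1.922, 8.203], 'torque': [-0.49, 0.644, 0.05], 'width': 62.311, 'tau': [-0.574, -40.715, 1.142, -15.313, -0.421, -1.219, 0.016], 'qpos': [-0.404, 0.493, 0.151, 1.938, -0.107, 0.717, 1.176]}
{'clock': 12.725, 'qpos': [-0.404, 0.493, 0.151, 1.938, -0.108, 0.717, 1.176], 'eef_pos': [499.607, 124.548, 192.366], 'tool_rot': [3.142, 0.001, 2.936], 'force': [-3.473, -2.267, 8.555], 'torque': [-0.517, 0.713, 0.075], 'width': 62.558, 'gripper_force': 63.318}
ang   [-230, -228, -226, -224, -222, -220, -218, -216, -214, -212, -210, -208, -206, -204, -202, -200, -198, -196, -194, -192, -190, -188, -186, -184, -182, -180, -178, -176, -174, -172]
5 scene collar [102, 103, 102, 101, 101, 101, 101, 102, 103, 107, 111, 114, 117, 119, 120, 120, 119, 114, 108, 103, 100, 98, 95, 92, 88, 84, 82, 82, 82, 82]
5 scene red    [23, 24, 25, 27, 30, 33, 38, 43, 49, 55, 60, 64, 67, 69, 68, 61, 53, 47, 42, 38, 36, 34, 32, 30, 31, 31, 30, 30, 31, 31]
5 top collar [80, 77, 72, 68, 64, 61, 60, 62, 65, 72, 77, 79, 79, 77, 74, 80, 84, 87, 88, 86, 73, 58, 46, 32, 30, 29, 27, 24, 26, 28]
5 top red    [24, 23, 22, 23, 24, 26, 29, 33, 37, 41, 45, 48, 51, 51, 49, 46, 42, 37, 30, 23, 17, 13, 13, 14, 14, 13, 13, 12, 11, 12]
```

View pics/look5.png

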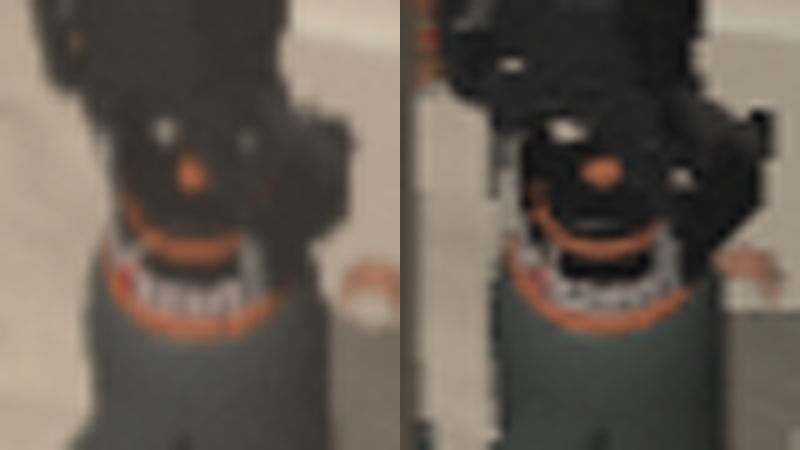

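The bar is at about -205° and the pointer near -198°, partly hidden toward the silhouette. I'll fit both with a local rendered model for better precision.

```bash
cat > fit2.py <<'E'
from h import *
import cv2,sys
from scipy.optimize import minimize
S=10;wh=34
def run(n,f,pa,za,lo,hi,free):
    img=cv2.imread(f).astype(float); org=(proj(n,[499.5,126.5,203])[0]-wh/2).round().astype(int)
    im=img[org[1]:org[1]+wh,org[0]:org[0]+wh]
    q=lambda X:((proj(n,X)-org+.5)*S).round().astype(np.int32)
    am=np.radians(np.arange(lo,hi,1.)); mk=np.zeros((wh,wh),np.uint8)
    for r,z in((33,190),(33,196),(33,203),(29.5,203),(29.5,209),(29.5,216)):
        u=(proj(n,np.c_[499.5+r*np.cos(am),126.3+r*np.sin(am),0*am+z])-org).round().astype(int); mk[u[:,1],u[:,0]]=1
    mk=cv2.dilate(mk,np.ones((3,3),np.uint8)).astype(bool)
    def strip(lab,c,r,z0,z1,a,w,l):
        t=np.linspace(-w/2/r,w/2/r,5)+np.radians(a)
        v=c+np.c_[np.cos(t),np.sin(t)]*r
        cv2.fillPoly(lab,[np.vstack([q(np.c_[v,0*t+z0]),q(np.c_[v,0*t+z1])[::-1]])],l)
    def model(p):
        c=np.array(p[2:4]); lab=np.zeros((wh*S,wh*S),np.uint8)
        for i,(r,z0,z1,l) in enumerate(((46,130,183,1),(36,183,190,2),(33,190,203,3),(29.5,203,216,4),(26,216,223,5),(24.5,223,224,8))):
            H=cv2.convexHull(np.vstack([q(circ(c,r,z0)),q(circ(c,r,z1))])); cv2.fillConvexPoly(lab,H,l)
            if l==3: strip(lab,c,33,190,203,p[1],4,7)
            if l==4: strip(lab,c,29.5,203,216,p[0],3,6)
        A=np.stack([cv2.resize((lab==l).astype(np.float32),(wh,wh),interpolation=cv2.INTER_AREA) for l in range(9)],-1)
        A=cv2.GaussianBlur(A,(0,0),.5)
        return A[mk]
    Y=im[mk]
    def cost(p):
        X=model(p); B=np.linalg.lstsq(np.vstack([X,.05*np.eye(9)]),np.vstack([Y,.05*np.full((9,3),90.)]),rcond=None)[0]
        return ((Y-X@B)**2).mean()
    c0={"scene":(497.5,126.2),"top":(501.5,126.2)}[n]; best=None
    for d in((0,0),(4,4),(-4,-4),(4,-4),(-4,4)):
        x0=[pa+d[0],za+d[1],*c0]
        r=minimize(cost,x0,method="Nelder-Mead",options=dict(initial_simplex=np.array([x0]+[np.array(x0)+s*np.eye(4)[i] for i,s in enumerate((5,5,2,2))]),maxiter=250,xatol=.1,fatol=.01))
        if best is None or r.fun<best.fun: best=r
    print(f,best.x.round(1).tolist(),round(best.fun,1),"p-z",round(best.x[0]-best.x[1],1))
for n in("scene","top"):
    run(n,f"pics/{n}0.png",-127,-221,-165,-100,1)
    run(n,f"pics/{n}3.png",-198,-221,-250,-165,1)
    run(n,f"pics/{n}4.png",-198,-221,-250,-165,1)
    run(n,f"pics/{n}5.png",-198,-205,-235,-165,1)
E
python3 fit2.py
```

```text
pics/scene0.png [-125.4, -233.8, 500.0, 128.6] 125.0 p-z 108.5
pics/scene3.png [-200.1, -227.4, 499.5, 125.3] 105.3 p-z 27.3
pics/scene4.png [-199.3, -222.1, 499.6, 125.9] 103.3 p-z 22.8
pics/scene5.png [-198.5, -204.0, 499.9, 126.4] 108.7 p-z 5.5
pics/top0.png [-126.7, -220.1, 502.7, 127.3] 123.9 p-z 93.4
pics/top3.png [-200.9, -221.3, 502.2, 124.1] 206.6 p-z 20.4
pics/top4.png [-201.4, -223.2, 502.2, 124.1] 200.5 p-z 21.8
pics/top5.png [-197.5, -203.8, 502.7, 125.8] 165.5 p-z 6.4
```

About 5.5° remains. Turn, then measure again.

Request:
carry_out:
  deltas: [0,0,-3,0,0,0,1,0,0,-2.5,0,0,0,1,0,0,0,0,0,0,1]

```text
clock: 13.1
eef_pos: [499.6, 124.6, 192.4]
tool_rot: [-3.142, 0.001, 3.033]
force: [-2.8, -1.6, 9.0]
width: 62.8
gripper_force: 63.3
```

```bash
python3 look.py 6; sed -i '/^for n in/,$d' fit2.py; cat >> fit2.py <<'E'
for n in("scene","top"):
    for lo,hi in((-235,-165),(-225,-170)): run(n,f"pics/{n}{sys.argv[1]}.png",-198,-200,lo,hi,1)
E
python3 fit2.py 6; python3 unw.py 6
```

```text
{'clock': 13.2, 'qpos': [-0.385, 0.491, 0.123, 1.938, -0.087, 0.716, 1.251], 'eef_pos': [499.592, 124.57, 192.38], 'tool_rot': [-3.141, 0.001, 3.032], 'force': [-3.018, -1.773, 6.808], 'torque': [-0.502, 0.665, 0.101], 'width': 62.919, 'gripper_force': 63.346}
pics/scene6.png [-195.9, -198.1, 500.0, 127.5] 123.5 p-z 2.2
pics/scene6.png [-197.8, -199.8, 500.1, 126.7] 60.5 p-z 2.0
pics/top6.png [-198.8, -198.6, 502.9, 125.5] 182.5 p-z -0.2
pics/top6.png [-199.4, -202.2, 502.7, 125.3] 144.4 p-z 2.8
ang   [-230, -228, -226, -224, -222, -220, -218, -216, -214, -212, -210, -208, -206, -204, -202, -200, -198, -196, -194, -192, -190, -188, -186, -184, -182, -180, -178, -176, -174, -172]
6 scene collar [107, 106, 105, 103, 102, 100, 100, 101, 103, 107, 111, 116, 119, 122, 123, 124, 122, 116, 110, 104, 99, 95, 92, 89, 87, 85, 84, 85, 84, 85]
6 scene red    [21, 22, 24, 25, 28, 30, 34, 39, 42, 45, 47, 50, 54, 57, 60, 62, 63, 62, 61, 57, 50, 43, 38, 34, 33, 32, 31, 30, 30, 30]
6 top collar [91, 91, 88, 82, 76, 70, 65, 63, 65, 72, 77, 80, 80, 79, 77, 83, 87, 89, 89, 85, 70, 55, 43, 29, 29, 28, 27, 25, 27, 28]
6 top red    [24, 23, 22, 21, 22, 23, 25, 27, 29, 31, 32, 33, 35, 41, 46, 50, 53, 52, 45, 38, 31, 25, 21, 18, 15, 13, 13, 13, 12, 12]
```

View pics/look6.png

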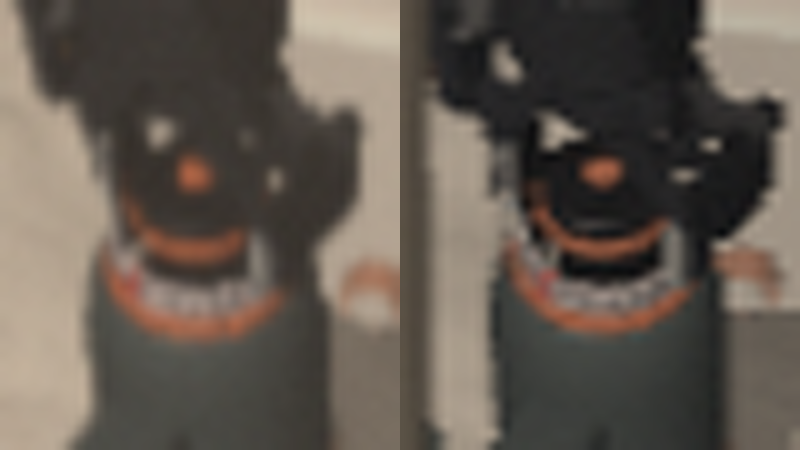

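About 1° to 1.5° remains. Final trim of 1.3°, then release and lift clear.

Request:
carry_out:
  deltas: [0,0,-1.3,0,0,0,1,0,0,0,0,0,0,1,0,0,0,0,0,0,-1,0,0,0,0,0,0,-1,0,0,0,0,0,0,-1,0,0,0,0,0,0,-1,0,0,0,0,0,-0.03,-1,0,0,0,0,0,-0.05,-1,0,0,0,0,0,-0.05,-1,0,0,0,0,0,-0.05,-1,0,0,0,0,0,0,-1,0,0,0,0,0,0,-1]

```text
clock: 14.7
eef_pos: [498.8, 125.3, 369.7]
tool_rot: [-3.141, -0.001, 3.056]
force: [-0.9, -0.1, 0.6]
width: 85.7
gripper_force: 0.0
```

```bash
python3 look.py 7; python3 fit2.py 7; python3 unw.py 7
```

```text
{'clock': 14.8, 'qpos': [-0.408, 0.299, 0.146, 1.686, -0.047, 1.163, 1.235], 'eef_pos': [498.439, 125.17, 368.86], 'tool_rot': [-3.14, -0.003, 3.056], 'force': [0.156, 0.437, -0.11], 'torque': [-0.024, 0.009, 0.008], 'width': 85.491, 'gripper_force': 0.0}
pics/scene7.png [-199.4, -200.2, 499.3, 125.6] 103.5 p-z 0.9
pics/scene7.png [-197.8, -198.7, 499.8, 126.6] 62.8 p-z 0.9
pics/top7.png [-200.0, -196.3, 503.1, 125.0] 181.2 p-z -3.7
pics/top7.png [-199.6, -195.6, 503.1, 125.4] 174.5 p-z -4.0
ang   [-230, -228, -226, -224, -222, -220, -218, -216, -214, -212, -210, -208, -206, -204, -202, -200, -198, -196, -194, -192, -190, -188, -186, -184, -182, -180, -178, -176, -174, -172]
7 scene collar [107, 105, 102, 100, 99, 98, 99, 101, 104, 109, 114, 118, 122, 124, 125, 125, 123, 117, 111, 106, 101, 98, 95, 93, 90, 87, 86, 85, 83, 81]
7 scene red    [22, 23, 25, 26, 29, 32, 36, 40, 43, 45, 47, 49, 52, 54, 57, 60, 63, 64, 64, 61, 53, 45, 38, 32, 32, 31, 30, 29, 30, 30]
7 top collar [91, 92, 88, 82, 75, 69, 64, 62, 64, 72, 78, 81, 81, 80, 78, 84, 88, 90, 90, 85, 71, 56, 44, 31, 30, 29, 27, 24, 27, 29]
7 top red    [24, 23, 22, 21, 21, 22, 24, 25, 27, 28, 28, 28, 29, 36, 42, 48, 53, 55, 51, 46, 40, 34, 27, 21, 15, 12, 13, 13, 13, 13]
```

View pics/look7.png

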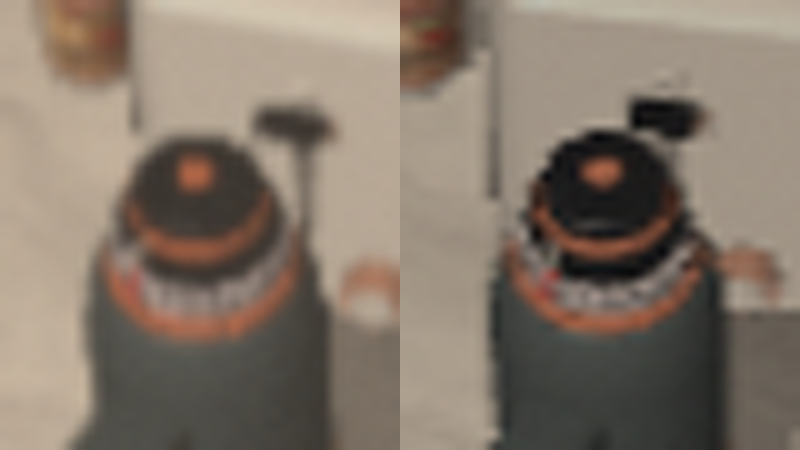

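The bar sits under the pointer in both views, to within about 1° to 2°, and the collar profile hasn't changed. Handing in.

```bash
python3 -c "
from cell import ctrl
print(ctrl.finish_job())"
```

```text
the job is handed in; nothing more can be done
None
```

I turned the collar about 1.22 rad clockwise and left it resting on a light burr touch. The scale ring's red zero bar now lines up with the white pointer to within about 1–2° by camera measurement, and the job was handed in with the arm clear at about 15 s; no verdict was returned.

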